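# Load the warming bay and set its timer dial

### The job

Lift the grey sample case, set it down gently and upright on the open loading end of the roller track, lengthwise, and let go of it; then push it gently along the rollers until it rests against the end stop under the clear hood. After that turn the large dial on the control box clockwise until its pointer lines up with the raised index mark, and let go. Leave everything else on the bench where it stands.

Things in the scene. Friction and masses are not known exactly. Their poses are not given: they have to be found in the camera images.
- case: the sample case: grey plastic box with four round white caps in a row on its top, 120 (x) x 56 (y) x 50 mm high, 60 mm with the caps; a loose block of about 0.35 kg. Origin: centre of its underside; x along its length, z up. Either end may go first
- track: roller track fixed to the bench, running away from the robot along its x axis; origin on the bench under its middle. Twelve free steel rollers (84 mm wide, tops 45 mm above the bench) from x = -162 to +141 mm. Loading end x < -40 mm: no guides, side beams (outer faces y = +-52 mm) lower than the rollers. From x = +10 mm guide strips 62 mm apart, 20 mm above the rollers, flared from x = -33 mm on
- load_spot (a point): point on the roller tops where the centre of the case's underside fits well at the loading end (track x = -100 mm, z = 45 mm)
- stop_face (a point): middle of the end stop's face at roller-top height (track x = +150 mm). The bay before it has a clear hood over track x = +80 to +166 mm, 114 mm wide, roof 72 mm above the rollers, top 122 mm above the bench. A case fully home has its centre 60 mm before the face and its tail sticks 50 mm out of the hood
- dial (a joint): angle of the dial, grows clockwise seen from above, 0 to 3.6 rad; stays where it is left (friction about 0.05 N m). It begins some 1.8 to 2.7 rad short of the mark
- dial_grip (a point): on the dial's vertical axis, 94 mm above the bench. Black bar 60 mm long, 16 mm thick, from 70 to 100 mm above the bench, on a black disc of 64 mm diameter (top 70 mm up), in the middle of a white control box 150 x 150 x 60 mm high fixed to the bench. Axes turn with the dial: x along the bar to the pointer, z up
- dial_pointer (a point): tip of the dial's pointed nose, 43 mm from the dial's axis, 66 mm above the bench; x points outward from the axis, y sideways, z up. White line on the pointer's half of the bar
- index_mark (a point): inner tip of the raised index mark on top of the control box: a black wedge 20 mm long and 6 mm high, the only raised one (the other scale marks are flat thin lines); tip 50 mm from the dial's axis, 66 mm above the bench
- reagent_bottle: bystander, to be left alone: amber bottle 60 mm across, 150 tall; origin at the centre of its underside
- specimen_jar: bystander, to be left alone: clear jar with a screw lid, 68 mm across, 75 tall; origin at the centre of its underside
- beaker: bystander, to be left alone: glass beaker 72 mm across, 85 tall; origin at the centre of its underside
- buffer_jar: bystander, to be left alone: white jar 60 mm across, 70 tall; origin at the centre of its underside
- tube_rack: bystander, to be left alone: rack of five capped tubes, 50 x 170 mm, 95 tall; origin at the centre of its underside
- tip_box: bystander, to be left alone: box of pipette tips, 122 x 87 mm, 85 tall; origin at the centre of its underside
- slide_carton: bystander, to be left alone: flat carton 80 x 110 mm, 45 tall; origin at the centre of its underside
Not all that is in view belongs to the job. Leave any turquoise look-alike of the case alone.

How it is judged:
By the outcome, as a careful person would: the job done as asked, in the order asked, and still so for the second after the job is handed in, with the robot touching nothing.
It also fails if it takes over 72 s, if anything falls off the work surface, if the arm or the gripper's body presses on something with over 40 N, if the wrist force passes 120 N, or if a joint passes its speed limit or range.

### The arm

A 6-joint arm with a two-finger parallel gripper is mounted at the origin on the work surface. World frame = base frame: x ahead of the robot, y to its left, z up, the work surface at z = 0. Lengths are in mm, angles in degrees, forces in N, time in s.
With the tool pointing down it reaches from about 300 to 850 mm from the base axis. Payload 4.2 kg.
Tool frame: the origin (TCP) lies midway between the tips of the shut fingers; the grasp point (between the pads) lies 19 mm behind it; z points along the fingers, y is the line along which they close (so a half turn about z gives the same grasp; the last joint's range is limited). The gripper opens to 91 mm and grips with 3 to 60 N. Pads are 32 mm wide; open, the fingers measure 118 mm over their backs; the gripper's body (76 mm by 178 mm) begins 60 mm behind the grasp point.
Start: joints at [68.354, 18.312, 89.639, -0, 72.044, -1.146], TCP at [201.376, 538.601, 213.976] pointing down, gripper open.
Joint ranges: [-177.97, 177.97], [-48.28, 115.42], [12.27, 149.76], [-77.06, 257.06], [2.81, 150.46], [-146.56, 146.56]. Speed limits (degrees/s): [147.25, 147.25, 180, 180, 180, 180].

### API

Orientations are given as [roll, pitch, yaw] about the fixed x, y, z axes, in that order (R = Rz(yaw) Ry(pitch) Rx(roll)).
In Python, from workcell import state, grab_frame, camera_model, workorder gives the robot as it stands.
- The arm moves only by the tool carry_out, never from a script. Its argument "commands" is a list of rows, each a list of 7 numbers: the turn, a rotation vector about the tool's x, y, z in degrees, then the shift along the tool's x, y, z in mm, then the opening, from -1 (shut) to 1 (fully open). In form: [[ax, ay, az, dx, dy, dz, hand], ...]. A call has 1 to 20 rows; each row is the pose to reach, as a shift and turn from the pose commanded when the call began, along the tool's axes at that moment; what a row does not reach only later rows make up. A row lasts 1/10 s, in which the tool goes at most 50 mm and 8.59 degrees, less where a joint would pass 70% of its speed; a pose out of reach is approached as far as the arm can. A call with a gripper value outside its range is refused whole. The fingers move at their own pace and stop on an object; "force" is the grip in N (left out, the last holds). Time passes only in rows, so rows that repeat a pose let the fingers close. It gives the time, the measured TCP pose, the force, the opening and the grip force at its end, in the units of the state.
- state(): the state, without advancing time (a new reading comes with each control period).
- grab_frame(name): name is "scene" or "top" or "wrist"; returns the picture (420x560x3 uint8, red, green, blue); there is no depth.
- camera_model(name): a dict with "fx", "fy", "cx", "cy" (pixels), "origin" and "rotation" of the camera in the world; the wrist camera has in their place "mount" (4x4, takes a point from camera to tool coordinates, whose origin is the TCP and whose axes are the flange's). Camera axes: x right, y up, looking along -z (the intrinsics and any distortion apply to the point x, -y, -z); pixel columns grow to the right and rows downward; lengths in mm; the calibration is good to about 2 mm. A picture is of the moment at which its call begins: read the wrist's pose just before it. camera_model takes no time and is no camera call.
- workorder.job_done(): hands the job in; it is judged then, once.
The state is a dict: "time_s": time; "qpos": joint angles; "qvel": joint speeds; "effort": joint torques, N m; "ee_pos": TCP position; "ee_rot": TCP orientation; "force": force on the tool from outside, world axes, zero at the start; "torque": the same for the moment, N m; "gripper_width": finger opening in mm; "gripper_force": force on a finger pad.
Only numpy, scipy, OpenCV 4.12 (cv2) and the standard library are available. Lean on these libraries where they do the work, as an engineer would, in place of code of your own. Each camera call takes 0.05 s, during which the arm holds its last target. There are 200 camera calls.

## Working session

There is one attempt and no reset: what is moved stays moved. The work goes in short steps, Python scripts to look and compute and a tool call to move; the robot and the scene stay as the last step left them, time stands still between calls to the robot, and variables do not carry over. Pictures are saved under pics/ and viewed, at most 10 in all, crops included, and the job is handed in when it is done.

Besides the shell and the picture viewer there is one more tool, called as a command line: name --pt "numbers of a row" for each row, then --argument value for the rest. carry_out: Moves the arm, as the interface text tells. Its arguments: {"type":"object","properties":{"commands":{"type":"array"},"force":{"type":"number"}},"required":["commands"]}

```bash
mkdir -p pics; cat > h.py <<'E'
import numpy as np, cv2
from workcell import state, grab_frame, camera_model, workorder
from scipy.spatial.transform import Rotation as R
def save(n,f,crop=None,s=1):
    if crop: f=f[crop[1]:crop[3],crop[0]:crop[2]]
    cv2.imwrite('pics/'+f'{n}.png',cv2.resize(f[:,:,::-1],None,fx=s,fy=s,interpolation=cv2.INTER_CUBIC))
E
python3 - <<'E'
from h import *
np.set_printoptions(precision=4,suppress=True)
for n in('scene','top','wrist'): print(n,camera_model(n))
print(state())
for n in('scene','top','wrist'):
    f=grab_frame(n); np.save(f'pics/{n}0.npy',f); save(n+'0',f,None,1.4)
E
```

```text
scene {'fx': 495.00529868305307, 'fy': 495.00529868305307, 'cx': 278.5085786893616, 'cy': 197.76715443538617, 'origin': array([1023.0352,  736.438 , 1236.6082]), 'rotation': array([ 37.7123,   0.5603, 144.6949])}
top {'fx': 503.8148739785727, 'fy': 503.8148739785727, 'cx': 281.2262786427463, 'cy': 201.41989125212322, 'origin': array([ 324.5899,  -29.1432, 1786.1484]), 'rotation': array([  5.3899,   1.0244, -91.5239])}
wrist {'fx': 345.82417717233915, 'fy': 345.82417717233915, 'cx': 281.5363290201838, 'cy': 212.17006166768408, 'mount': array([[   0.0008,    0.9609,    0.277 ,   77.0504],
       [   1.    ,   -0.0006,   -0.0007,    0.2343],
       [  -0.0005,    0.277 ,   -0.9609, -171.0977],
       [   0.    ,    0.    ,    0.    ,    1.    ]])}
{'time_s': 0.0, 'qpos': array([68.354 , 18.3533, 89.7055,  0.002 , 72.0441, -1.1451]), 'qvel': array([-0.0066, -0.059 ,  0.0332, -0.0207, -0.1422,  0.0053]), 'effort': array([ -0.0007, -41.2456, -23.197 ,   0.0726,   0.0457,  -0.0001]), 'ee_pos': array([201.1755, 538.127 , 213.1094]), 'ee_rot': array([-179.8971,   -0.0039,  159.4984]), 'force': array([0.2856, 0.0708, 0.1259]), 'torque': array([0.0291, 0.0162, 0.0233]), 'gripper_force': 0.0, 'gripper_width': 91.06595891340389}
```

View pics/top0.png

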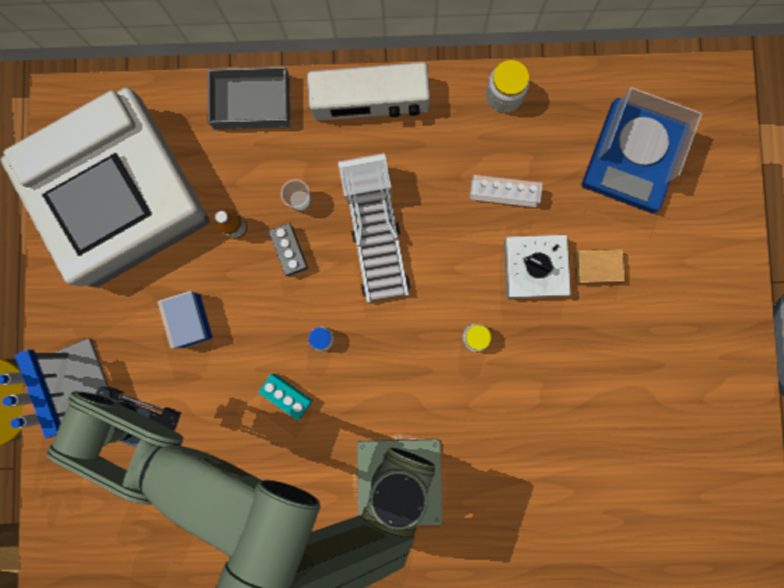

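View pics/scene0.png

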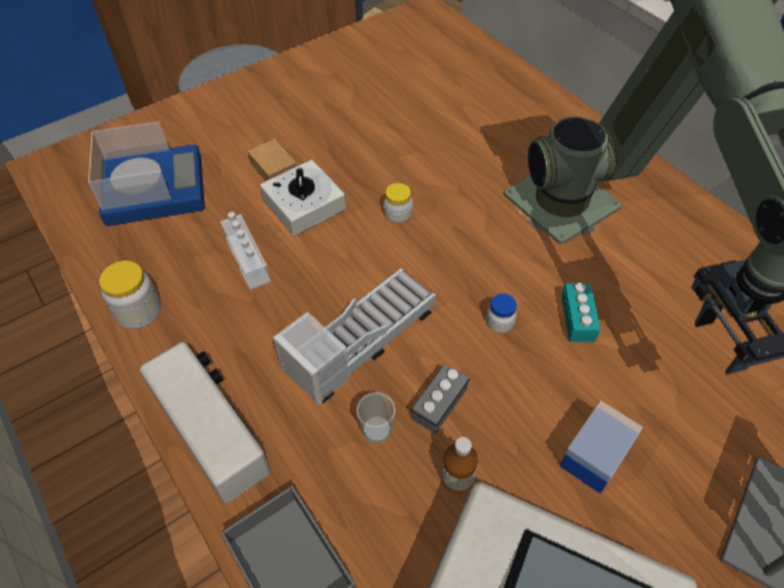

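The top view shows the case at about (289,250)/1.4, the track from (385,295) to (365,165), the dial at (539,266) and the turquoise decoy at (285,396). The scene view shows the same items. I'll enlarge both views to read the points more closely.

```bash
python3 - <<'E'
from h import *
def mos(n,crops,out):
    f=np.load(f'pics/{n}0.npy'); t=[]
    for (x0,y0,x1,y1,s) in crops:
        im=cv2.resize(f[y0:y1,x0:x1,::-1],None,fx=s,fy=s,interpolation=cv2.INTER_CUBIC)
        for x in range((x0+9)//10*10,x1,10): cv2.line(im,(int((x+.5-x0)*s),0),(int((x+.5-x0)*s),6 if x%50 else 14),(0,0,255),1); cv2.putText(im,str(x),(int((x+.5-x0)*s)-10,24),0,.35,(0,255,255),1)
        for y in range((y0+9)//10*10,y1,10): cv2.line(im,(0,int((y+.5-y0)*s)),(6,int((y+.5-y0)*s)),(0,0,255),1); cv2.putText(im,str(y),(8,int((y+.5-y0)*s)+4),0,.35,(0,255,255),1)
        t.append(im)
    H=max(i.shape[0] for i in t)
    cv2.imwrite(out,np.hstack([cv2.copyMakeBorder(i,0,H-i.shape[0],0,4,cv2.BORDER_CONSTANT) for i in t]))
mos('top',[(186,104,298,220,4),(358,164,412,218,6)],'pics/topm.png')
mos('scene',[(190,185,340,312,3),(178,108,252,170,4.6)],'pics/scenem.png')
E
```

```text
(no output)
```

View pics/topm.png

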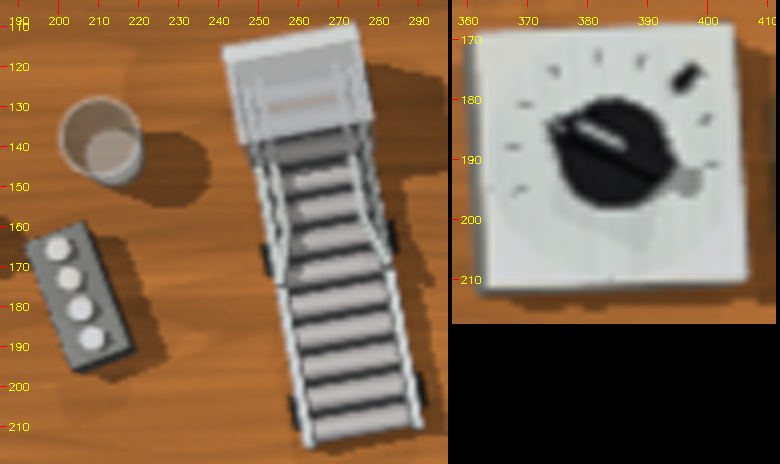

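View pics/scenem.png

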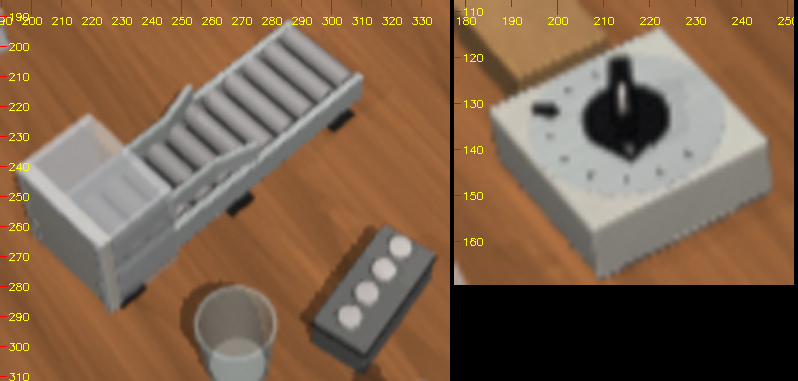

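The crops give readable points: case caps and corners, hood roof corners, rollers, box corners, pointer tip at top (373.8,184.8), and index tip at top (394.8,179). I'll fit the poses from both views.

```bash
cat >> h.py <<'E'
from scipy.optimize import least_squares
def proj(n,P):
    c=camera_model(n); Rm=R.from_euler('xyz',c['rotation'],degrees=True).as_matrix()
    q=(np.atleast_2d(P)-c['origin'])@Rm
    return np.c_[c['cx']-c['fx']*q[:,0]/q[:,2], c['cy']+c['fy']*q[:,1]/q[:,2]]
def fit(obs,x0,zfree=True):
    "obs: list of (cam,[local xyz],[u,v]); solves x,y,yaw(deg),dz"
    def res(p):
        Rz=R.from_euler('z',p[2],degrees=True).as_matrix(); o=[]
        for n in {a[0] for a in obs}:
            L=np.array([a[1] for a in obs if a[0]==n],float); U=np.array([a[2] for a in obs if a[0]==n])
            o.append((proj(n,L@Rz.T+[p[0],p[1],p[3] if zfree else 0])-U).ravel())
        return np.concatenate(o)
    r=least_squares(res,x0,loss='soft_l1'); return r.x,res(r.x)
E
cat > m1.py <<'E'
from h import *
np.set_printoptions(precision=2,suppress=True)
print(proj('top',[0,0,0])*1.4, proj('scene',[0,0,0])*1.4)
T=lambda X,Y:[186+(X+.5)/4-.5,104+(Y+.5)/4-.5]
S=lambda X,Y:[190+(X+.5)/3-.5,185+(Y+.5)/3-.5]
TD=lambda X,Y:[358+(X-452+.5)/6-.5,164+(Y+.5)/6-.5]
SD=lambda X,Y:[178+(X-454+.5)/4.6-.5,108+(Y+.5)/4.6-.5]
case=[('top',[60,28,50],T(27,241)),('top',[60,-28,50],T(84,222)),('top',[-60,-28,50],T(134,349)),('top',[-60,28,50],T(75,370)),
('scene',[60,28,50],S(311,324)),('scene',[60,-28,50],S(0,0)),('scene',[-60,-28,50],S(387,226)),('scene',[-60,28,50],S(435,256)),
]
case=[('top',[60,28,50],T(27,241)),('top',[60,-28,50],T(84,222)),('top',[-60,-28,50],T(134,349)),('top',[-60,28,50],T(75,370)),
('scene',[60,-28,50],S(311,324)),('scene',[-60,-28,50],S(387,226)),('scene',[-60,28,50],S(435,256)),('scene',[60,28,50],S(362,357))]
print('case',*fit(case,[600,200,15,0]))
tr=[('top',[166,57,122],T(222,45)),('top',[166,-57,122],T(357,22)),('top',[80,-57,122],T(373,120)),('top',[80,57,122],T(240,143)),
('scene',[166,-57,122],S(18,173)),('scene',[166,57,122],S(106,247)),('scene',[80,-57,122],S(88,113)),('scene',[80,57,122],S(172,190)),
('top',[-162,0,45],T(358,420)),('top',[-134.5,0,45],T(352,393)),('top',[-107,0,45],T(348,367)),('top',[-79.5,0,45],T(343,340))]
print('track',*fit(tr,[600,0,5,0]))
d=[]
for f,n,C in((TD,'top',[(470,32),(735,22),(747,278),(483,290)]),(SD,'scene',[(595,230),(490,107),(661,28),(768,140)])):
    for L,c in zip(([75,75,60],[75,-75,60],[-75,-75,60],[-75,75,60]),C): d.append((n,L,f(*c)))
p,r=fit(d,[550,-350,0,0]);print('box',p,r)
def tri(u,v,x0):
    return least_squares(lambda P:np.r_[proj('top',P)[0]-u,proj('scene',P)[0]-v],x0).x
c=p[:2]
for n,u,v in(('ptr',TD(547,125),SD(631,161)),('idx',TD(673,90),SD(559,110)),('disc',TD(612,153),SD(626,118))):
    P=tri(u,v,[550,-350,66]);print(n,P,P[:2]-c,np.degrees(np.arctan2(*(P[:2]-c)[::-1])))
E
python3 m1.py
```

```text
[[398.33 480.38]] [[561.24 199.93]]
case [582.36 261.66  19.24 -14.44] [-0.1   0.73  0.54 -0.13 -0.3  -0.3  -0.53  0.11 -0.09 -0.48 -1.12  0.29
  0.04  0.46  0.47 -0.35]
track [624.18  43.11   8.57  -7.12] [ 0.15  0.53 -0.52  0.35 -0.08  0.37 -0.08  0.58  0.21  0.5   0.33 -0.49
 -0.04 -1.71 -0.15 -2.65 -0.23 -1.4  -2.31  0.61  1.07  0.26  0.53 -0.18]
box [ 520.58 -357.12    0.48   -4.95] [ 0.33 -0.29 -0.4  -0.25  0.13  0.3   0.34 -0.12 -0.27  0.23 -0.26  0.4
  0.36 -0.52  0.91  0.02]
ptr [ 539.04 -322.36   57.03] [18.47 34.75] 62.017460770012725
idx [ 556.64 -394.61   60.39] [ 36.07 -37.49] -46.10810283656883
disc [ 521.34 -358.06   61.09] [ 0.77 -0.95] -50.89594975211031
```

carry_out --pt "0 0 -30.5 -429 -180 -96 1" --pt "0 0 -30.5 -429 -180 -96 1" --pt "0 0 -30.5 -429 -180 -96 1" --pt "0 0 -30.5 -429 -180 -96 1" --pt "0 0 -30.5 -429 -180 -96 1" --pt "0 0 -30.5 -429 -180 -96 1" --pt "0 0 -30.5 -429 -180 -96 1" --pt "0 0 -30.5 -429 -180 -96 1" --pt "0 0 -30.5 -429 -180 -96 1" --pt "0 0 -30.5 -429 -180 -96 1" --pt "0 0 -30.5 -429 -180 -96 1" --pt "0 0 -30.5 -429 -180 -96 1" --pt "0 0 -30.5 -429 -180 -96 1" --pt "0 0 -30.5 -429 -180 -96 1"

```text
time_s: 1.55
ee_pos: [539.1, 220.7, 309.7]
ee_rot: [180.0, -0.0, -169.9]
force: [-0.5, -0.1, -0.2]
gripper_width: 91.1
gripper_force: 0.0
```

```bash
cat >> h.py <<'E'
def wsnap(k):
    s=state(); f=grab_frame('wrist'); np.savez(f'pics/w{k}.npz',f=f,p=s['ee_pos'],r=s['ee_rot']); print(s['time_s'],s['ee_pos'],s['ee_rot']); return f
E
python3 -c "
from h import *
wsnap('A')"
```

```text
1.55 [539.13959798 220.66726741 309.72564264] [ 1.79990244e+02 -4.36136545e-02 -1.69899558e+02]
```

carry_out --pt "0 0 0 0 -190 0 1" --pt "0 0 0 0 -190 0 1" --pt "0 0 0 0 -190 0 1" --pt "0 0 0 0 -190 0 1" --pt "0 0 0 0 -190 0 1" --pt "0 0 0 0 -190 0 1" --pt "0 0 0 0 -190 0 1"

```text
time_s: 2.3
ee_pos: [572.8, 34.1, 310.0]
ee_rot: [180.0, 0.0, -169.9]
force: [-0.2, 0.0, 1.0]
gripper_width: 91.6
gripper_force: 0.0
```

```bash
python3 -c "
from h import *
f=wsnap('B'); g=np.load('pics/wA.npz')['f']
a=cv2.rotate(g,cv2.ROTATE_180)[:,:,::-1];b=cv2.rotate(f,cv2.ROTATE_180)[:,:,::-1]
cv2.imwrite('pics/wB.png',cv2.resize(np.ascontiguousarray(b),(800,600),interpolation=cv2.INTER_CUBIC))
cv2.imwrite('pics/wA.png',cv2.resize(np.ascontiguousarray(a),(800,600),interpolation=cv2.INTER_CUBIC))
"
```

```text
2.3 [572.82077931  34.11758835 309.99956954] [ 1.79956022e+02  4.36853456e-03 -1.69904045e+02]
```

View pics/wA.png

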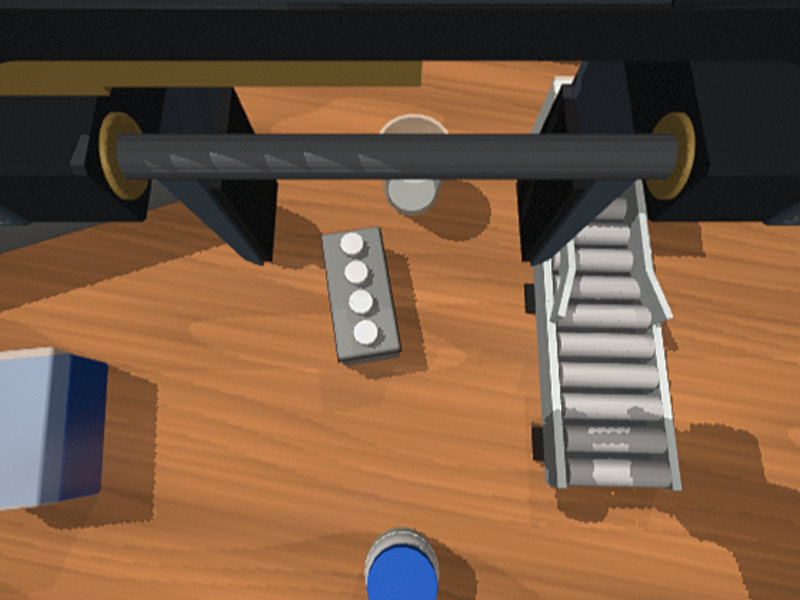

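View pics/wB.png

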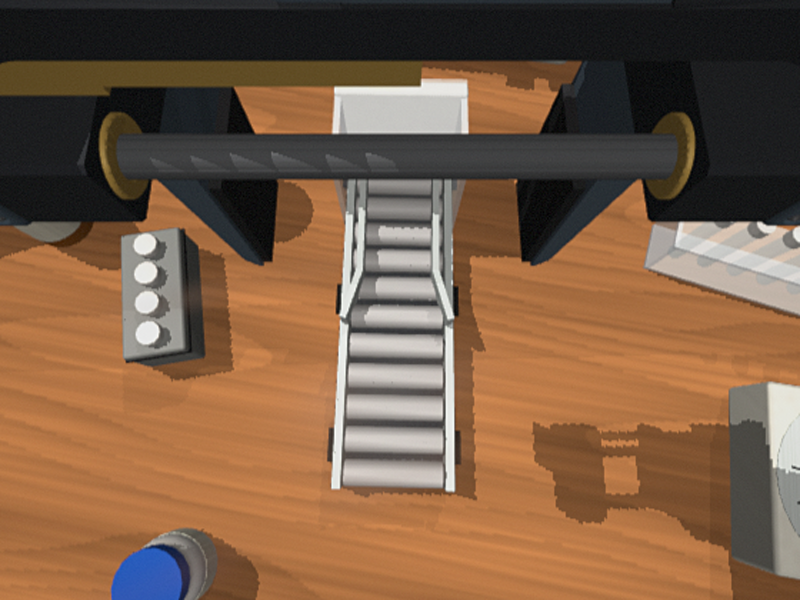

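In the wrist views, A shows the case corners at (322,235), (379,228), (400,349) and (339,360), with the track on the right. B shows the track centred, with its first roller at (393,473), and the case on the left. I'll fit these.

```bash
cat >> h.py <<'E'
_old=proj
def proj(n,P):
    if not n.startswith('w'): return _old(n,P)
    d=np.load(f'pics/{n}.npz'); c=camera_model('wrist'); M=c['mount']
    t=(np.atleast_2d(P)-d['p'])@R.from_euler('xyz',d['r'],degrees=True).as_matrix()
    q=(t-M[:3,3])@M[:3,:3]
    return np.c_[c['cx']-c['fx']*q[:,0]/q[:,2], c['cy']+c['fy']*q[:,1]/q[:,2]]
W=lambda X,Y:[559-((X+.5)*.7-.5),419-((Y+.5)*.7-.5)]
E
cat > m2.py <<'E'
from h import *
np.set_printoptions(precision=2,suppress=True)
L=[[60,28,50],[60,-28,50],[-60,-28,50],[-60,28,50]]
A=[(322,235),(379,228),(400,348),(339,359)];B=[(122,235),(182,229),(190,350),(125,359)]
o=[('wA',l,W(*c)) for l,c in zip(L,A)]+[('wB',l,W(*c)) for l,c in zip(L,B)]
p,r=fit(o,[582,262,19,0]);print('case',p);print(r)
print('dz=0',fit(o,[582,262,19,0],False)[0])
xs=-162+27.545*np.arange(7)
A=[(620,473),(617,438),(614,405),(610,375),(606,345)]
B=[(393,473),(394,438),(394,405),(394.5,376),(395,346),(396,317),(399,288)]
o=[('wA',[x,0,45],W(*c)) for x,c in zip(xs,A)]+[('wB',[x,0,45],W(*c)) for x,c in zip(xs,B)]
p,r=fit(o,[624,43,8.6,0]);print('track',p);print(r)
q=fit(o,[624,43,8.6,0],False)[0];print('dz=0',q)
for p in(p,q):
  a=np.radians(p[2]);print('load',p[:2]-100*np.array([np.cos(a),np.sin(a)]))
E
python3 m2.py
```

```text
case [586.42 263.59  19.77  -6.57]
[ 0.43 -0.4  -0.21  1.04 -0.33 -0.42  0.45 -0.03 -0.85 -0.92 -0.11  1.23
  0.93  0.51 -0.26 -0.5 ]
dz=0 [585.24 261.32  19.82   0.  ]
track [627.99  43.49   9.12  -3.6 ]
[ 0.41 -0.31  0.72 -0.87  0.94 -0.89  0.38  0.39 -0.25  0.91 -0.43 -0.75
 -0.17 -1.31 -0.6  -1.33 -0.66  0.66 -0.71  1.18 -0.39  1.67  1.34  1.47]
dz=0 [627.85  43.78   8.93   0.  ]
load [529.26  27.65]
load [529.06  28.27]
```

carry_out --pt "0 0 -9.7 -52 222 100 1" --pt "0 0 -9.7 -52 222 180 1" --pt "0 0 -9.7 -52 222 180 1" --pt "0 0 -9.7 -52 222 180 1" --pt "0 0 -9.7 -52 222 180 1" --pt "0 0 -9.7 -52 222 180 1" --pt "0 0 -9.7 -52 222 180 1" --pt "0 0 -9.7 -52 222 180 1" --pt "0 0 -9.7 -52 222 180 1"

```text
time_s: 3.25
ee_pos: [586.2, 260.5, 131.3]
ee_rot: [-180.0, 0.1, -160.3]
force: [-0.4, 0.3, -0.7]
gripper_width: 90.8
gripper_force: 0.0
```

carry_out --pt "0 0 0 0 1.5 35 1" --pt "0 0 0 0 1.5 70 1" --pt "0 0 0 0 1.5 95 1" --pt "0 0 0 0 1.5 110 1" --pt "0 0 0 0 1.5 116 1" --pt "0 0 0 0 1.5 116 1" --pt "0 0 0 0 1.5 116 0" --pt "0 0 0 0 1.5 116 -0.3" --pt "0 0 0 0 1.5 116 -0.3" --pt "0 0 0 0 1.5 116 -0.3" --pt "0 0 0 0 1.5 116 -0.3" --pt "0 0 0 0 1.5 116 -0.3" --force 20

```text
time_s: 4.45
ee_pos: [585.4, 262.3, 14.5]
ee_rot: [180.0, 0.1, -160.3]
force: [-1.0, 1.8, 3.6]
gripper_width: 55.9
gripper_force: 20.0
```

carry_out --pt "0 0 0 0 0 -10 -0.3" --pt "0 0 0 0 0 -30 -0.3" --pt "0 0 0 0 0 -60 -0.3" --pt "0 0 0 0 0 -90 -0.3" --pt "0 0 0 0 0 -110 -0.3" --pt "0 0 0 0 0 -110 -0.3"

```text
time_s: 5.05
ee_pos: [587.0, 262.1, 127.2]
ee_rot: [-180.0, 0.4, -160.3]
force: [0.2, -0.1, -3.3]
gripper_width: 56.0
gripper_force: 20.0
```

carry_out --pt "0 0 2 22 -33 0 -0.3" --pt "0 0 4 44 -67 0 -0.3" --pt "0 0 6 66 -100 0 -0.3" --pt "0 0 8 88 -134 0 -0.3" --pt "0 0 10 110 -167 0 -0.3" --pt "0 0 10.7 125 -190 0 -0.3" --pt "0 0 10.7 133 -201 0 -0.3" --pt "0 0 10.7 133 -201 0 -0.3" --pt "0 0 10.7 133 -201 0 -0.3" --pt "0 0 10.7 133 -201 0 -0.3"

```text
time_s: 6.05
ee_pos: [528.2, 28.8, 123.6]
ee_rot: [180.0, -0.0, -170.9]
force: [0.4, 0.2, -3.6]
gripper_width: 56.0
gripper_force: 20.0
```

```bash
python3 -c "
from h import *
f=wsnap('C'); b=cv2.rotate(f,cv2.ROTATE_180)[:,:,::-1]
t=grab_frame('top'); np.save('pics/topC.npy',t)
cv2.imwrite('pics/wC.png',cv2.resize(np.ascontiguousarray(b),(800,600),interpolation=cv2.INTER_CUBIC))
print(state()['force'])"
```

```text
6.05 [528.16504693  28.77924337 123.62916304] [ 1.79966892e+02 -1.89808487e-03 -1.70930830e+02]
[-0.3976108   0.35489122 -3.2357571 ]
```

View pics/wC.png

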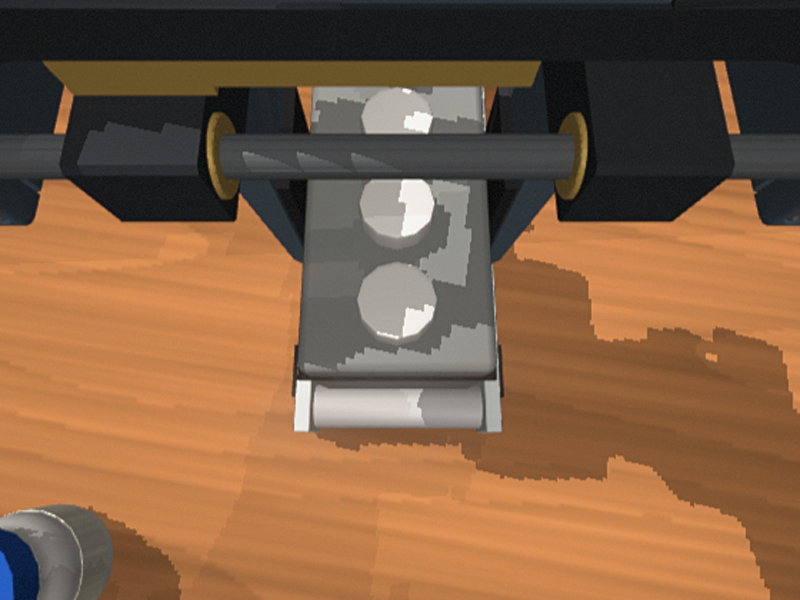

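The held case is centred over the track: case edges are at x 299 and 497, and the roller spans 312 to 484. I'll lower it.

carry_out --pt "0 0 0 0 0 20 -0.3" --pt "0 0 0 0 0 40 -0.3" --pt "0 0 0 0 0 54 -0.3" --pt "0 0 0 0 0 60 -0.3" --pt "0 0 0 0 0 61.5 -0.3" --pt "0 0 0 0 0 62 -0.3" --pt "0 0 0 0 0 62 -0.3" --pt "0 0 0 0 0 62 -0.3"

```text
time_s: 6.95
ee_pos: [528.4, 27.7, 62.7]
ee_rot: [-180.0, 0.1, -171.0]
force: [0.6, -0.4, -3.4]
gripper_width: 55.8
gripper_force: 20.0
```

carry_out --pt "0 0 0 0 0 0.5 -0.3" --pt "0 0 0 0 0 1 -0.3" --pt "0 0 0 0 0 1.5 -0.3" --pt "0 0 0 0 0 2 -0.3" --pt "0 0 0 0 0 2 -0.3"

```text
time_s: 7.45
ee_pos: [527.8, 27.6, 59.9]
ee_rot: [180.0, -0.0, -171.0]
force: [0.3, 0.5, -3.9]
gripper_width: 55.9
gripper_force: 20.0
```

carry_out --pt "0 0 0 0 0 0.5 -0.3" --pt "0 0 0 0 0 1 -0.3" --pt "0 0 0 0 0 1 -0.3" --pt "0 0 0 0 0 1 -0.3"

```text
time_s: 7.85
ee_pos: [528.4, 27.7, 59.4]
ee_rot: [180.0, 0.1, -171.0]
force: [0.4, 1.3, 1.1]
gripper_width: 56.1
gripper_force: 20.0
```

Contact is made, so I'll release and rise.

carry_out --pt "0 0 0 0 0 0 0.3" --pt "0 0 0 0 0 0 0.6" --pt "0 0 0 0 0 0 0.8" --pt "0 0 0 0 0 0 0.8" --pt "0 0 0 0 0 0 0.8" --pt "0 0 0 0 0 -20 0.8" --pt "0 0 0 0 0 -50 0.8" --pt "0 0 0 0 0 -80 0.8" --pt "0 0 0 0 0 -100 0.8" --pt "0 0 0 0 0 -100 0.8"

```text
time_s: 8.85
ee_pos: [529.8, 27.7, 161.8]
ee_rot: [-180.0, 0.4, -171.0]
force: [0.4, 0.3, 0.2]
gripper_width: 81.9
gripper_force: 0.0
```

```bash
python3 -c "
from h import *
f=wsnap('D'); b=cv2.rotate(f,cv2.ROTATE_180)[:,:,::-1]
cv2.imwrite('pics/wD.png',cv2.resize(np.ascontiguousarray(b),(800,600),interpolation=cv2.INTER_CUBIC))"
```

```text
8.85 [529.8375161   27.69656567 161.84712944] [-179.95584039    0.38013847 -171.00039653]
```

View pics/wD.png

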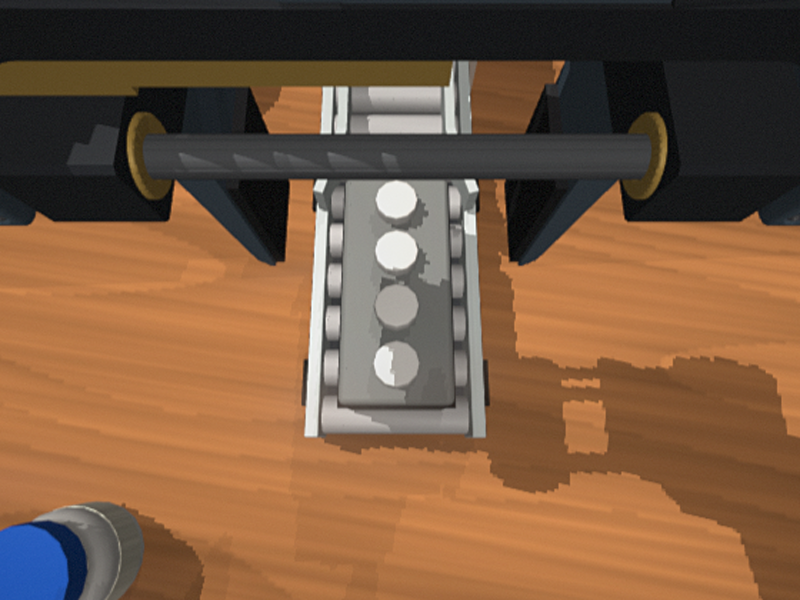

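The case sits straight and centred on the loading end: case edges at x 338 and 455, beams at 312 and 480. Next I'll go behind it with shut fingers.

carry_out --pt "0 0 0 45 0 0 -1" --pt "0 0 0 90 0 0 -1" --pt "0 0 0 112 0 0 -1" --pt "0 0 0 112 0 0 -1" --pt "0 0 0 112 0 0 -1" --pt "0 0 0 112 0 0 -1" --pt "0 0 0 112 0 0 -1" --pt "0 0 0 112 0 40 -1" --pt "0 0 0 112 0 75 -1" --pt "0 0 0 112 0 90 -1" --pt "0 0 0 112 0 95 -1" --pt "0 0 0 112 0 95 -1" --pt "0 0 0 112 0 95 -1"

```text
time_s: 10.2
ee_pos: [418.4, 10.2, 64.6]
ee_rot: [-180.0, 0.1, -171.0]
force: [-1.0, 0.5, 0.7]
gripper_width: 0.7
gripper_force: 0.0
```

carry_out --pt "0 0 0 -12 0 0 -1" --pt "0 0 0 -22 0 0 -1" --pt "0 0 0 -28 0 0 -1" --pt "0 0 0 -32 0 0 -1" --pt "0 0 0 -36 0 0 -1" --pt "0 0 0 -40 0 0 -1" --pt "0 0 0 -44 0 0 -1" --pt "0 0 0 -48 0 0 -1" --pt "0 0 0 -52 0 0 -1" --pt "0 0 0 -57 0 0 -1" --pt "0 0 0 -62 0 0 -1" --pt "0 0 0 -67 0 0 -1" --pt "0 0 0 -72 0 0 -1" --pt "0 0 0 -77 0 0 -1" --pt "0 0 0 -82 0 0 -1" --pt "0 0 0 -87 0 0 -1" --pt "0 0 0 -92 0 0 -1" --pt "0 0 0 -97 0 0 -1" --pt "0 0 0 -101 0 0 -1" --pt "0 0 0 -104 0 0 -1"

```text
time_s: 12.2
ee_pos: [520.5, 26.5, 64.0]
ee_rot: [180.0, 0.0, -171.0]
force: [0.7, -0.4, -0.1]
gripper_width: 0.3
gripper_force: 0.2
```

carry_out --pt "0 0 0 -4 0 0 -1" --pt "0 0 0 -8 0 0 -1" --pt "0 0 0 -13 0 0 -1" --pt "0 0 0 -18 0 0 -1" --pt "0 0 0 -23 0 0 -1" --pt "0 0 0 -28 0 0 -1" --pt "0 0 0 -33 0 0 -1" --pt "0 0 0 -38 0 0 -1" --pt "0 0 0 -43 0 0 -1" --pt "0 0 0 -48 0 0 -1" --pt "0 0 0 -53 0 0 -1" --pt "0 0 0 -58 0 0 -1" --pt "0 0 0 -63 0 0 -1" --pt "0 0 0 -68 0 0 -1" --pt "0 0 0 -73 0 0 -1" --pt "0 0 0 -78 0 0 -1" --pt "0 0 0 -83 0 0 -1" --pt "0 0 0 -87 0 0 -1" --pt "0 0 0 -90 0 0 -1" --pt "0 0 0 -92 0 0 -1"

```text
time_s: 14.2
ee_pos: [611.1, 40.9, 64.0]
ee_rot: [180.0, 0.0, -171.0]
force: [-1.0, -1.1, 0.1]
gripper_width: 0.4
gripper_force: 0.2
```

carry_out --pt "0 0 0 -3 0 0 -1" --pt "0 0 0 -6 0 0 -1" --pt "0 0 0 -9 0 0 -1" --pt "0 0 0 -12 0 0 -1" --pt "0 0 0 -15 0 0 -1" --pt "0 0 0 -18 0 0 -1" --pt "0 0 0 -20 0 0 -1" --pt "0 0 0 -22 0 0 -1" --pt "0 0 0 -24 0 0 -1" --pt "0 0 0 -26 0 0 -1" --pt "0 0 0 -27 0 0 -1" --pt "0 0 0 -28 0 0 -1" --pt "0 0 0 -28 0 0 -1"

```text
time_s: 15.5
ee_pos: [638.7, 45.2, 64.0]
ee_rot: [180.0, 0.0, -171.0]
force: [-0.9, 0.2, 0.3]
gripper_width: 0.6
gripper_force: 0.0
```

```bash
python3 -c "
from h import *
f=wsnap('E'); b=cv2.rotate(f,cv2.ROTATE_180)[:,:,::-1]
t=grab_frame('top'); s=grab_frame('scene'); print(state()['force'])
a=cv2.resize(np.ascontiguousarray(b),None,fx=.71,fy=.71)
c=cv2.resize(t[104:190,225:300,::-1],None,fx=5,fy=5,interpolation=2)[:430,:375]
d=cv2.resize(s[205:300,185:315,::-1],None,fx=2.5,fy=2.5,interpolation=2)
M=np.zeros((600,800,3),np.uint8);M[:a.shape[0],:a.shape[1]]=a;M[:c.shape[0],800-c.shape[1]:]=c;M[300:300+d.shape[0],:d.shape[1]]=d
cv2.imwrite('pics/mE.png',M)"
```

```text
15.5 [638.72783112  45.24316486  63.98681888] [ 1.79994029e+02  2.68882133e-02 -1.71001079e+02]
[-0.54566649 -0.37995941 -0.15936291]
```

View pics/mE.png

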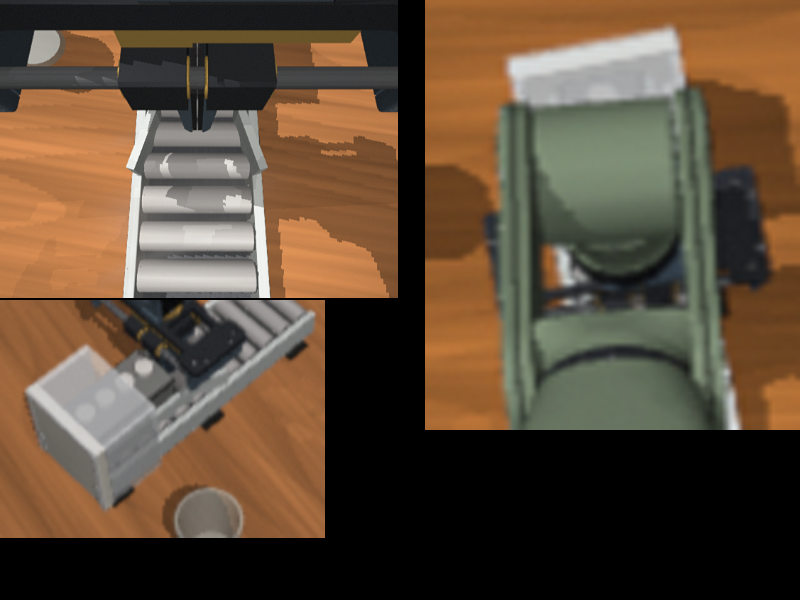

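The case is under the hood (scene view) and no stop force shows yet. I'll go on in small steps.

carry_out --pt "0 0 0 -1 0 0 -1" --pt "0 0 0 -2 0 0 -1" --pt "0 0 0 -3 0 0 -1" --pt "0 0 0 -3 0 0 -1" --pt "0 0 0 -3 0 0 -1"

```text
time_s: 16.15
ee_pos: [639.1, 45.3, 63.9]
ee_rot: [180.0, -0.3, -171.0]
force: [-6.5, -1.4, 4.3]
gripper_width: 0.3
gripper_force: 3.4
```

carry_out --pt "0 0 0 -1 0 0 -1" --pt "0 0 0 -2 0 0 -1" --pt "0 0 0 -2 0 0 -1" --pt "0 0 0 -2 0 0 -1"

```text
time_s: 16.55
ee_pos: [639.0, 45.3, 63.9]
ee_rot: [180.0, -0.6, -171.0]
force: [-11.8, -2.1, 8.5]
gripper_width: 0.3
gripper_force: 5.8
```

carry_out --pt "0 0 0 2 0 0 -1" --pt "0 0 0 4 0 0 -1" --pt "0 0 0 6 0 0 -1" --pt "0 0 0 10 0 0 -1" --pt "0 0 0 25 0 0 -1" --pt "0 0 0 50 0 0 -1" --pt "0 0 0 75 0 0 -1" --pt "0 0 0 75 0 -45 -1" --pt "0 0 0 75 0 -90 -1" --pt "0 0 0 75 0 -135 -1" --pt "0 0 0 75 0 -150 -1" --pt "0 0 0 75 0 -150 -1"

```text
time_s: 17.75
ee_pos: [571.2, 34.3, 217.2]
ee_rot: [-180.0, 0.4, -171.0]
force: [-0.9, -0.2, 0.8]
gripper_width: 0.7
gripper_force: 0.0
```

carry_out --pt "0 0 127 111 -379 -30 1" --pt "0 0 127 111 -379 -30 1" --pt "0 0 127 111 -379 -30 1" --pt "0 0 127 111 -379 -30 1" --pt "0 0 127 111 -379 -30 1" --pt "0 0 127 111 -379 -30 1" --pt "0 0 127 111 -379 -30 1" --pt "0 0 127 111 -379 -30 1" --pt "0 0 127 111 -379 -30 1" --pt "0 0 127 111 -379 -30 1" --pt "0 0 127 111 -379 -30 1" --pt "0 0 127 111 -379 -30 1" --pt "0 0 127 111 -379 -30 1" --pt "0 0 127 111 -379 -30 1" --pt "0 0 127 111 -379 -30 1" --pt "0 0 127 111 -379 -30 1" --pt "0 0 127 111 -379 -30 1" --pt "0 0 127 111 -379 -30 1"

```text
time_s: 19.55
ee_pos: [518.8, -357.4, 243.0]
ee_rot: [-179.9, -0.0, 62.1]
force: [-0.1, -0.3, 0.6]
gripper_width: 91.7
gripper_force: 0.0
```

```bash
python3 -c "
from h import *
wsnap('F'); np.save('pics/topF.npy',grab_frame('top')); np.save('pics/sceneF.npy',grab_frame('scene'))"
```

```text
19.55 [ 518.79235081 -357.35437469  243.04081169] [-1.79923703e+02 -1.48341116e-02  6.20957133e+01]
```

carry_out --pt "0 0 0 0 45 0 1" --pt "0 0 0 0 70 0 1" --pt "0 0 0 0 70 0 1" --pt "0 0 0 0 70 0 1"

```text
time_s: 20.1
ee_pos: [580.7, -390.3, 243.2]
ee_rot: [-179.9, -0.0, 62.0]
force: [-0.4, -0.5, 0.7]
gripper_width: 91.3
gripper_force: 0.0
```

```bash
python3 - <<'E'
from h import *
wsnap('G')
np.set_printoptions(precision=1,suppress=True)
M=np.zeros((600,800,3),np.uint8)
c=np.array([520.6,-357.1,70])
for i,k in enumerate('FG'):
    f=np.load(f'pics/w{k}.npz')['f']; u,v=proj('w'+k,c)[0].round().astype(int); print(k,u,v)
    x0=max(0,min(560-130,u-65));y0=max(0,min(420-130,v-65));print(x0,y0)
    M[:390,i*400:i*400+390]=cv2.resize(f[y0:y0+130,x0:x0+130,::-1],None,fx=3,fy=3,interpolation=2)
s=np.load('pics/sceneF.npy')[220:280,185:260,::-1]; t=np.load('pics/topF.npy')[110:165,235:295,::-1]
M[395:395+200,:250]=cv2.resize(s,(250,200),interpolation=2); M[395:595,400:618]=cv2.resize(t,(218,200),interpolation=2)
cv2.imwrite('pics/mF.png',M)
E
```

```text
20.1 [ 580.70309267 -390.25588854  243.20558567] [-1.79917927e+02 -7.28172027e-03  6.20302517e+01]
F 282 192
217 127
G 213 192
148 127
```

View pics/mF.png

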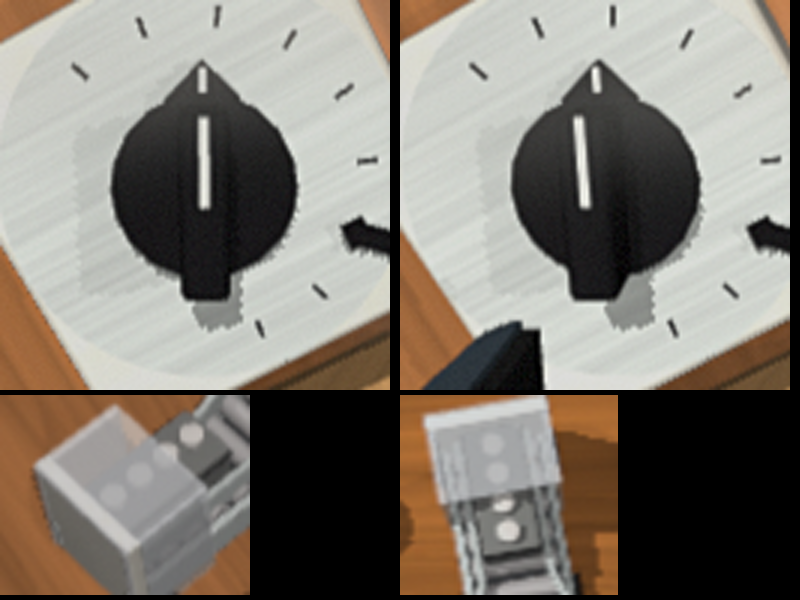

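View F shows the pointer tip at (202,60), the index tip at (341,229) and the disc centre at (204,187). View G shows them at (598,60), (748,229) and (606,187). The case appears home, with two caps under the hood roof.

```bash
python3 - <<'E'
from h import *
np.set_printoptions(precision=2,suppress=True)
F=lambda X,Y:np.array([217+(X+.5)/3-.5,127+(Y+.5)/3-.5]);G=lambda X,Y:np.array([148+(X-400+.5)/3-.5,127+(Y+.5)/3-.5])
P={}
for n,a,b in(('tip',F(202,60),G(598,60)),('idx',F(341,229),G(748,229)),('disc',F(204,187),G(606,187))):
    P[n]=least_squares(lambda p:np.r_[proj('wF',p)[0]-a,proj('wG',p)[0]-b],[520,-357,66]).x
    z={'tip':66,'idx':66,'disc':70}[n]
    q=least_squares(lambda p:np.r_[proj('wF',[*p,z])[0]-a,proj('wG',[*p,z])[0]-b],[520,-357]).x
    print(n,P[n],q); P[n]=q
for n in('tip','idx'):
    d=P[n]-P['disc'];print(n,np.hypot(*d),np.degrees(np.arctan2(d[1],d[0])))
# case: cap midpoint vs expectation
a=np.radians(9.0)
for x in(80,85,90): print(x,proj('top',[627.9+x*np.cos(a),43.6+x*np.sin(a),105])[0])
# hood front and back roof edge centre as ref
for x in(80,166): print(x,proj('top',[627.9+x*np.cos(a),43.6+x*np.sin(a),122])[0])
E
```

```text
tip [ 543.61 -318.12   64.77] [ 543.76 -318.07]
idx [ 559.35 -392.84   62.06] [ 559.66 -391.87]
disc [ 524.34 -356.18   66.74] [ 524.93 -355.71]
tip 42.0850430085674 63.42148845486824
idx 50.130933901870186 -46.15406701675278
80 [261.99 136.58]
85 [261.73 135.15]
90 [261.46 133.73]
80 [261.71 135.45]
166 [257.15 110.86]
```

carry_out --pt "0 0 -1.2 3.8 -35 0 0.2" --pt "0 0 -1.2 3.8 -65.5 30 0.2" --pt "0 0 -1.2 3.8 -65.5 70 0.2" --pt "0 0 -1.2 3.8 -65.5 105 0.2" --pt "0 0 -1.2 3.8 -65.5 110 0.2" --pt "0 0 -1.2 3.8 -65.5 110 0.2" --pt "0 0 -1.2 3.8 -65.5 110 0.2"

```text
time_s: 20.85
ee_pos: [525.8, -357.0, 136.2]
ee_rot: [179.8, 0.0, 63.2]
force: [0.4, 0.4, 0.3]
gripper_width: 54.4
gripper_force: 0.0
```

carry_out --pt "0 0 0 0 -1.4 25 0.2" --pt "0 0 0 0 -1.4 45 0.2" --pt "0 0 0 0 -1.4 55 0.2" --pt "0 0 0 0 -1.4 59 0.2" --pt "0 0 0 0 -1.4 59 0.2" --pt "0 0 0 0 -1.4 59 -0.3" --pt "0 0 0 0 -1.4 59 -1" --pt "0 0 0 0 -1.4 59 -1" --pt "0 0 0 0 -1.4 59 -1" --pt "0 0 0 0 -1.4 59 -1" --pt "0 0 0 0 -1.4 59 -1" --force 15

```text
time_s: 21.95
ee_pos: [523.1, -355.4, 75.1]
ee_rot: [-179.9, -0.0, 63.2]
force: [-1.5, -0.3, 2.1]
gripper_width: 16.0
gripper_force: 15.0
```

carry_out --pt "0 0 4 0 0 0 -1" --pt "0 0 10 0 0 0 -1" --pt "0 0 16 0 0 0 -1" --pt "0 0 22 0 0 0 -1" --pt "0 0 28 0 0 0 -1" --pt "0 0 34 0 0 0 -1" --pt "0 0 40 0 0 0 -1" --pt "0 0 46 0 0 0 -1" --pt "0 0 52 0 0 0 -1" --pt "0 0 58 0 0 0 -1" --pt "0 0 64 0 0 0 -1" --pt "0 0 70 0 0 0 -1" --pt "0 0 76 0 0 0 -1" --pt "0 0 82 0 0 0 -1" --pt "0 0 88 0 0 0 -1" --pt "0 0 94 0 0 0 -1" --pt "0 0 100 0 0 0 -1" --pt "0 0 105 0 0 0 -1" --pt "0 0 108.5 0 0 0 -1" --pt "0 0 108.5 0 0 0 -1"

```text
time_s: 23.95
ee_pos: [523.3, -356.5, 75.1]
ee_rot: [179.9, -0.1, -45.3]
force: [-1.1, -3.5, -0.1]
gripper_width: 16.1
gripper_force: 15.0
```

carry_out --pt "0 0 0 0 0 0 -1" --pt "0 0 0 0 0 0 -0.3" --pt "0 0 0 0 0 0 0.2" --pt "0 0 0 0 0 0 0.2" --pt "0 0 0 0 0 0 0.2" --pt "0 0 0 0 0 -10 0.2" --pt "0 0 0 0 0 -40 0.2" --pt "0 0 0 0 0 -80 0.2" --pt "0 0 0 0 0 -120 1" --pt "0 0 0 0 0 -165 1" --pt "0 0 0 0 0 -165 1" --pt "0 0 0 0 0 -165 1"

```text
time_s: 25.15
ee_pos: [523.9, -355.8, 241.9]
ee_rot: [-180.0, -0.2, -45.3]
force: [-0.8, -0.4, -1.8]
gripper_width: 83.9
gripper_force: 0.0
```

```bash
python3 - <<'E'
from h import *
f=wsnap('H'); g=f.max(axis=2).astype(int)
c=proj('wH',[524.5,-356.2,66])[0]; t=proj('wH',[524.5+46.5*np.cos(np.radians(-45.3)),-356.2+46.5*np.sin(np.radians(-45.3)),66])[0]
print(c,t)
u,v=c.round().astype(int)
for y in range(v-75,v-10,2):
    x=np.flatnonzero(g[y,u-35:u+36]<90)+u-35
    w=np.flatnonzero(g[y,u-8:u+9]>150)+u-8
    print(y,(x.min(),x.max(),len(x),round(x.mean(),1)) if len(x) else '-', (w.min(),w.max()) if 0<len(w)<9 else '')
E
```

```text
25.15 [ 523.89985897 -355.7700994   241.85360857] [-179.95317789   -0.19331692  -45.29483049]
[282.42873052 192.92411018] [282.50411729 147.04575388]
118 - 
120 - 
122 - 
124 (np.int64(280), np.int64(286), 7, np.float64(283.0)) (np.int64(274), np.int64(290))
126 (np.int64(280), np.int64(286), 7, np.float64(283.0)) (np.int64(274), np.int64(290))
128 (np.int64(280), np.int64(286), 7, np.float64(283.0)) (np.int64(274), np.int64(290))
130 (np.int64(280), np.int64(286), 7, np.float64(283.0)) (np.int64(274), np.int64(290))
132 (np.int64(280), np.int64(286), 7, np.float64(283.0)) (np.int64(274), np.int64(290))
134 (np.int64(280), np.int64(286), 7, np.float64(283.0)) (np.int64(274), np.int64(290))
136 (np.int64(280), np.int64(286), 7, np.float64(283.0)) (np.int64(274), np.int64(278))
138 (np.int64(278), np.int64(287), 10, np.float64(282.5)) (np.int64(274), np.int64(290))
140 (np.int64(280), np.int64(285), 6, np.float64(282.5)) (np.int64(274), np.int64(290))
142 (np.int64(258), np.int64(283), 3, np.float64(274.3)) 
144 (np.int64(259), np.int64(259), 1, np.float64(259.0)) 
146 - 
148 - 
150 - 
[... 510 characters left out ...]
t64(270), np.int64(297), 28, np.float64(283.5)) 
168 (np.int64(266), np.int64(300), 35, np.float64(283.0)) 
170 (np.int64(263), np.int64(303), 39, np.float64(283.0)) 
172 (np.int64(261), np.int64(305), 41, np.float64(283.0)) (np.int64(282), np.int64(284))
174 (np.int64(259), np.int64(307), 45, np.float64(283.0)) (np.int64(282), np.int64(284))
176 (np.int64(258), np.int64(308), 47, np.float64(283.0)) (np.int64(282), np.int64(284))
178 (np.int64(257), np.int64(309), 49, np.float64(283.0)) (np.int64(282), np.int64(284))
180 (np.int64(256), np.int64(310), 51, np.float64(283.0)) (np.int64(282), np.int64(284))
182 (np.int64(255), np.int64(311), 53, np.float64(283.0)) (np.int64(282), np.int64(284))
```

The pointer tip (column 283.1) and the index wedge (column 282.5 to 283.0) line up, and the arm is clear.

```bash
python3 -c "
from h import *
a=np.load('pics/topF.npy').astype(int);b=grab_frame('top').astype(int)
print(abs(a-b)[110:165,235:295].mean())
print(workorder.job_done())"
```

```text
0.572929292929293
the job is handed in; nothing more can be done
None
```

I set the case on the rollers, pushed it home against the end stop, turned the dial to within about half a degree of the index mark, and handed the job in at about 25 s with the robot clear of everything.

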